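# Stow the jar rack behind its sprung gate

### The job

Put the rack of paint jars away in its storage bay: press the gate's thumb plate down with one finger and keep it held while you push the rack by its upright rear board, along the lane past the raised gate, fully home against the back stop. Then let go so that the gate springs shut behind the jars. Slide the rack only, never lift or tip it, keep the gate off the jars, and leave everything else on the bench where it stands.

Things in the scene. Friction and masses are not known exactly. Their poses are not given: they have to be found in the camera images.
- bay: fixed plywood storage bay; origin on the bench, mid-lane; x along the lane the way the rack goes in, y left, z up. Lane floor 6 mm up, from x -150 to the back stop at x 197 (62 mm high); lane 80 mm wide, open above and at the -x end, between walls 12 mm thick: left y 40 to 52, 50 mm high; right 46 mm high. Right of it a 36 mm high brush trough to y -126.
- rack: loose wooden jar rack, 0.3 to 0.52 kg, in the lane, outside the gate. Origin on its underside below the middle of its upright rear push board, x forward. Board x -5 to 5 mm, 60 wide, 70 tall; low neck 8 mm high to x 55; then block with four capped jars, x 55 to 130, 73 wide, 48 tall. Starts with its front 15 to 60 mm short of the gate leaf.
- gate (a joint): angle of the sprung rocker gate, rad: 0 shut, stop at 1.35. Pressing the thumb plate down swings the leaf up and left. Clear of the jars by 3 mm at 0.8, by over 10 mm at 1.1. The rack cannot push it open. A spring shuts it when let go; holding it open takes 2 to 4 N on the plate's outer half.
- gate_shaft (a point): fixed point on the axis of the gate's hinge shaft, on top of the left wall, at bay x 0, y 46, z 62 mm. The shaft (8 mm thick) runs along the lane from bay x -148 to 137, in bearings at x -144, 82 and 132 (10 mm long, 12 wide, top at z 72).
- gate_leaf (a point): middle of the lower edge of the gate's aluminium leaf (moves with the gate). The leaf, 5 mm thick, stands across the lane at bay x 110 mm; shut, it spans bay y 26 to -16 with its lower edge at z 35 mm and bars the jars. Raised to 1.1 rad its arm stands up to 120 mm above the bench.
- gate_pad (a point): point on top of the gate's thumb plate, 40 mm out from the shaft, bay x -35 (moves with the gate). Flat plate left of the left wall, bay x -135 to 65, 10 to 52 mm out from the shaft. Shut, it slopes up to the left at 40 deg, outer edge at z 95; at 1.1 rad it slopes down at 23 deg, this point at z 48. Press it anywhere along its length; a finger can slide along it.
- home (a point): fixed point on the lane floor (bay x 67, y 0, z 6 mm) where the rack's origin lies when the rack touches the back stop. The rear of the jar block is then 12 mm past the middle of the gate leaf, and the push board's rear face at bay x 62.
- bottle: bystander: white squeeze bottle, 54 mm across, 130 mm tall; origin under its middle
- small_jar: bystander: small white jar, 38 mm across, 45 mm tall; origin under its middle
- big_jar: bystander: large black jar, 80 mm across, 85 mm tall; origin under its middle
- tape: bystander: roll of masking tape lying flat, 84 mm across, 24 mm tall; origin under its middle
- brush_pot: bystander: black pot of brushes, 76 mm across, pot 85 mm tall, brushes to about 190 mm; origin under its middle
- palette_knife: bystander: palette knife lying flat, 200 mm long; origin under its middle
- rinse_cup: bystander: white cup, 70 mm across, 75 mm tall; origin under its middle
Things that resemble listed ones, but are neither listed nor needed, are in the scene too. What is shaped like the rack but blue is not meant.

How it is judged:
By the outcome, as a careful person would: the job done as asked, in the order asked, and still so for the second after the job is handed in, with the robot touching nothing.
It also fails if it takes over 35 s, if anything falls off the work surface, if the arm or the gripper's body presses on something with over 40 N, if the wrist force passes 120 N, or if a joint passes its speed limit or range.

### The arm

A 6-joint arm with a two-finger parallel gripper is mounted at the origin on the work surface. World frame = base frame: x ahead of the robot, y to its left, z up, the work surface at z = 0. Lengths are in m, angles in degrees, forces in N, time in s.
With the tool pointing down it reaches from about 0.325 to 0.775 m from the base axis. Payload 5.5 kg.
Tool frame: the origin (TCP) lies at the centre of the arm's flange, where the gripper is bolted on; the fingertips stand 182 mm ahead of it and the grasp point (between the pads) lies 163 mm ahead of it; z points along the fingers, y is the line along which they close (so a half turn about z gives the same grasp; the last joint's range is limited). The gripper opens to 88 mm and grips with 3 to 60 N. Pads are 20 mm wide; open, the fingers measure 115 mm over their backs; the gripper's body (75 mm by 178 mm) begins 61 mm behind the grasp point.
Start: joints at [-75.556, 5.22, 70.514, -0, 104.267, -3.249], TCP at [0.182, -0.572, 0.405] pointing down, gripper open.
Joint ranges: [-164.24, 164.24], [-49.07, 125.15], [9.68, 141.18], [-86.29, 266.29], [3.28, 154.24], [-151.56, 151.56]. Speed limits (degrees/s): [147.25, 147.25, 172.46, 180, 180, 180].

### API

Orientations are given as [roll, pitch, yaw] about the fixed x, y, z axes, in that order (R = Rz(yaw) Ry(pitch) Rx(roll)).
In Python, from station import r gives the robot as it stands. The module is installed in compiled form; this text tells all that it offers. Calls block until the motion is done:
- r.reach(position, orientation): joint-space move of the TCP to a pose.
- r.servo_line(position, rotation=None, speed=0.15): straight line of the TCP; rotation=None keeps the orientation; speed is the mean speed in m/s.
- r.move_joints(angles): joint-space move.
- r.let_go() and r.grab(squeeze=None): open the fingers fully, or close them until they stop; squeeze is the grip in N (None keeps the last).
- r.wait(seconds).
- r.inverse_kinematics(position, orientation): joint angles nearest the present ones, or None.
- r.sense(): the state.
- r.snapshot(name): name is "scene" or "side" or "wrist"; returns a dict with "frame" (400x640x3 uint8, red, green, blue), "fx", "fy", "cx", "cy" (pixels), "R" (3x3) and "t" (3): a world point X has camera coordinates R X + t. Camera axes: x right, y down, z forward; pixel columns grow to the right and rows downward; lengths in m; the calibration is good to about 2 mm. A picture is of the moment at which its call begins. There is no depth.
A pose or a line that the arm cannot do raises r.IKError and nothing moves.
- r.hand_in(): hands the job in; it is judged then, once.
The state is a dict: "clock": time; "joints": joint angles; "joint_vel": joint speeds; "joint_torque": joint torques, N m; "tcp_pos": TCP position; "orientation": TCP orientation; "contact_force": force on the tool from outside, world axes, zero at the start; "torque": the same for the moment, N m; "opening": finger opening in m; "gripper_force": force on a finger pad.
Only numpy, scipy, OpenCV 4.12 (cv2) and the standard library are available. Lean on these libraries where they do the work, as an engineer would, in place of code of your own. Each camera call takes 0.05 s, during which the arm holds its last target. There are 200 camera calls.

## Working session

There is one attempt and no reset: what is moved stays moved. The work goes in short steps, each a Python script; the robot and the scene stay as the last script left them, time stands still between calls to the robot, and variables do not carry over. Pictures are saved under pics/ and viewed, at most 10 in all, crops included, and the job is handed in when it is done.

```bash
mkdir -p pics; python3 - <<'E'
from station import r
import cv2,numpy as np,pickle
s={n:r.snapshot(n) for n in("scene","side")}
pickle.dump(s,open('s.pkl','wb'))
for n in s: cv2.imwrite(f'pics/{n}.png',cv2.resize(s[n]['frame'][:,:,::-1],(800,500),interpolation=cv2.INTER_CUBIC)); print(n,s[n]['fx'],s[n]['cx'],s[n]['cy'],-s[n]['R'].T@s[n]['t'])
print(r.sense())
E
```

```text
scene 371.9180384336248 317.3686726849474 195.95470242078397 [1.28694684 0.45720839 1.13663699]
side 386.68129725070867 318.0126872515095 197.60728113448766 [-0.05608543  0.79388401  0.67088063]
{'clock': 0.1, 'joints': array([-7.55548617e+01,  5.25978750e+00,  7.05732461e+01, -7.10106699e-04,
        1.04266831e+02, -3.24761078e+00]), 'joint_vel': array([-0.15999875, -0.082504  , -0.16301543,  0.04586565,  0.00907204,
        0.01036479]), 'joint_torque': array([ 4.78757065e-03, -4.47858632e+01, -4.07569921e+01,  7.01714423e-02,
        2.84465536e-02, -1.02946749e-04]), 'tcp_pos': array([ 0.18236929, -0.57167532,  0.40362639]), 'orientation': array([-1.79900257e+02, -4.97003771e-03,  1.76925704e+01]), 'contact_force': array([ 0.63997075, -0.09132781, -0.21254702]), 'torque': array([-0.0067007 ,  0.02451286, -0.02381839]), 'gripper_force': 0.0, 'opening': 0.08782866819350331}
```

View pics/scene.png

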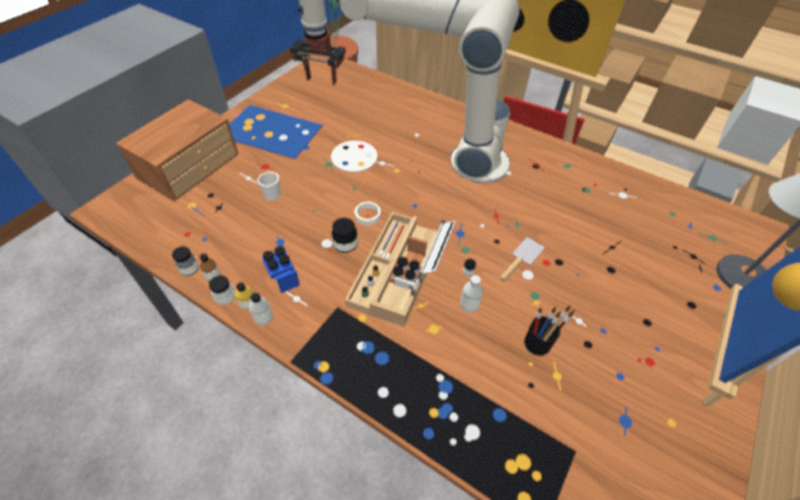

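View pics/side.png

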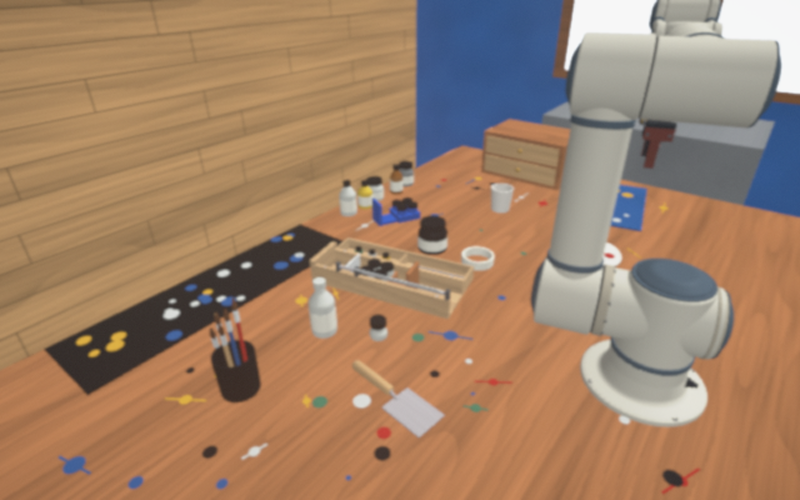

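The bay is at scene ~(400,270) and side ~(390,275). The candidates for the rack are the wooden rack in the lane at scene (410,265) and the blue look-alike at (280,268), so I choose the wooden one. Next I enlarge both views.

```bash
python3 - <<'E'
import cv2,pickle
s=pickle.load(open('s.pkl','rb'))
a=s['scene']['frame'][160:270,265:385,::-1]
b=s['side']['frame'][180:260,240:390,::-1]
cv2.imwrite('pics/c1.png',cv2.resize(a,None,fx=5,fy=5,interpolation=cv2.INTER_CUBIC))
cv2.imwrite('pics/c2.png',cv2.resize(b,None,fx=5,fy=5,interpolation=cv2.INTER_CUBIC))
E
```

```text
(no output)
```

View pics/c1.png

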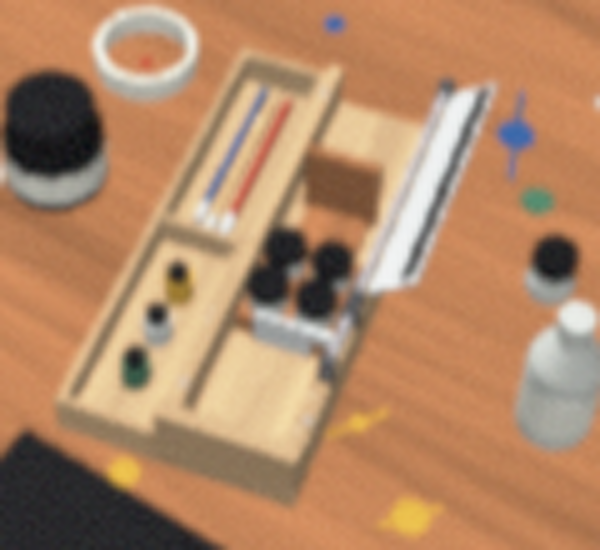

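View pics/c2.png

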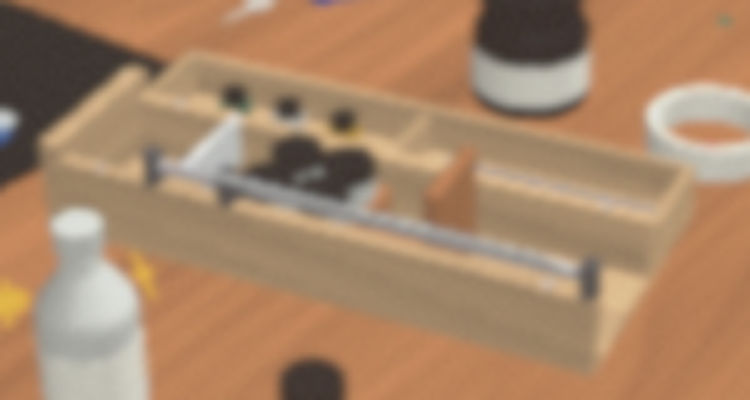

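The crops confirm the wooden rack (board at c1 (345,185)), with the leaf at (295,325), the plate from (492,85) to (418,282) and bearings at (448,88), (357,300) and (327,365). I fit the bay pose to these.

```bash
cat > h.py <<'E'
import numpy as np,pickle
from scipy.optimize import least_squares
def proj(c,X):
    p=np.atleast_2d(X)@c['R'].T+c['t']
    return np.c_[c['fx']*p[:,0]/p[:,2]+c['cx'],c['fy']*p[:,1]/p[:,2]+c['cy']]
def B2W(p,X):
    X=np.atleast_2d(X)/1000.; c,s=np.cos(p[2]),np.sin(p[2])
    return np.c_[p[0]+c*X[:,0]-s*X[:,1],p[1]+s*X[:,0]+c*X[:,1],X[:,2]]
E
python3 - <<'E'
from h import *
s=pickle.load(open('s.pkl','rb'))
f=[('scene',[-150,-126,36],(245,52)),('scene',[-144,46,72],(448,84)),('scene',[132,46,72],(326,360)),('scene',[82,46,72],(358,295)),
('scene',[-135,85.8,95.4],(492,85)),('scene',[65,85.8,95.4],(418,282)),('scene',[65,53.7,68.4],(367,290)),
('side',[-144,46,72],(590,262)),('side',[132,46,72],(152,152)),('side',[82,46,72],(226,180)),('side',[-150,52,0],(597,370)),('side',[-150,-126,36],(690,175)),('side',[-150,52,50],(600,297))]
off={'scene':(265,160),'side':(240,180)}
px=lambda n,u:(np.array(u)+.5)/5-.5+off[n]
res=lambda p:np.concatenate([proj(s[n],B2W(p,X))[0]-px(n,u) for n,X,u in f])
o=least_squares(res,[.6,-.0,0],loss='soft_l1');p=o.x
print(p[:2],np.degrees(p[2]));print(res(p).reshape(-1,2).round(1))
np.save('bay.npy',p)
# rack board: top edge rear-left/rear-right & fit rx
g=[('scene',[-5,-30,76],(308,150)),('scene',[-5,30,76],(384,170)),('side',[-5,30,76],(472,150)),('side',[5,-30,76],(430,187))]
for n,X,u in g:
    for rx in range(-150,30,10):pass
    q=least_squares(lambda a:proj(s[n],B2W(p,[X[0]+a[0],X[1]+a[1],76]))[0]-px(n,u),[-70,0]).x
    print(n,X,q.round(1))
for n in s: print(n,((proj(s[n],B2W(p,[[-5-65,-30,76],[-5-65,30,76],[5-65,-30,76],[5-65,30,76]]))-off[n]+.5)*5-.5).round(0).tolist())
# leaf
print(B2W(p,[[0,0,0],[67,0,6],[-35,85,90]]).round(3))
E
```

```text
[0.54237766 0.04667945] 13.108159619645328
[[-1.3 -0.2]
 [-0.7 -0.3]
 [ 0.6  0.4]
 [-1.2  2.2]
 [ 0.4 -0.2]
 [-0.4  0.5]
 [ 0.5  0.8]
 [ 0.8  0.4]
 [ 0.   0.7]
 [ 0.1 -1.3]
 [-0.2  1.9]
 [ 1.2 -1.6]
 [-0.1  1.8]]
scene [-5, -30, 76] [-33.7   1. ]
scene [-5, 30, 76] [-35.6  -0.1]
side [-5, 30, 76] [-36.  -59.3]
side [5, -30, 76] [-39.7  47.3]
scene [[320.0, 120.0], [396.0, 142.0], [316.0, 129.0], [392.0, 151.0]]
side [[519.0, 160.0], [479.0, 212.0], [503.0, 156.0], [462.0, 208.0]]
[[0.542 0.047 0.   ]
 [0.608 0.062 0.006]
 [0.489 0.122 0.09 ]]
```

```bash
cat >> h.py <<'E'
from scipy.spatial.transform import Rotation
bay=lambda:np.load('bay.npy')
def pose(x,yc,ztip,pitch=-6):
    "TCP pose with the middle between the tips at bay x,yc,ztip (mm)"
    p=bay();o=[180,pitch,np.degrees(p[2])]
    return B2W(p,[x,yc,ztip])[0]-.182*Rotation.from_euler('xyz',o,degrees=True).as_matrix()[:,2],o
E
python3 - <<'E'
from h import *
from station import r
s=pickle.load(open('s.pkl','rb'));p=bay()
def at(n,u,z): return least_squares(lambda a:proj(s[n],B2W(p,[a[0],a[1],z]))[0]-np.array(u),[0,0],x_scale=100).x.round(0)
print('bottle top',at('scene',(475/1.25,280/1.25),130),at('side',(319/1.25,284/1.25),130))
print('small jar top',at('scene',(470/1.25,263/1.25),45),at('side',(378/1.25,320/1.25),45))
print('bigjar top',at('scene',(344/1.25,226/1.25),85))
for a in [(-65,37.5,150),(-65,37.5,44),(52,37.5,44)]: print(r.inverse_kinematics(*pose(*a)).round(1))
E
```

```text
bottle top [ 81. 199.] [ 72. 208.]
small jar top [-35. 168.] [-36. 167.]
bigjar top [  -4. -220.]
[  3.4 -20.2 101.3   1.   93.   80.4]
[  3.4 -18.2 110.5   1.   81.7  80.2]
[ 5.5  0.8 93.5  0.8 79.8 82.3]
```

```bash
python3 - <<'E'
from h import *
from station import r
import cv2
r.reach(*pose(-65,37.5,200)); r.servo_line(*pose(-65,37.5,105),speed=.12)
s=r.sense();print(s['clock'],s['tcp_pos'],pose(-65,37.5,105)[0],s['contact_force'])
a=r.snapshot('scene')['frame'][130:270,255:395];b=r.snapshot('side')['frame'][140:280,230:400]
f=lambda i:cv2.resize(i,(400,int(400*i.shape[0]/i.shape[1])),interpolation=cv2.INTER_CUBIC)
A,B=f(a),f(b);h=max(len(A),len(B));pad=lambda i:np.pad(i,((0,h-len(i)),(0,0),(0,0)))
w=r.snapshot('wrist')['frame']
cv2.imwrite('pics/d.png',np.hstack([pad(A),pad(B)])[:,:,::-1]);cv2.imwrite('pics/dw.png',w[:,:,::-1])
E
```

```text
3.525 [0.45225473 0.06412854 0.28695717] [0.45203821 0.06414649 0.28600298] [ 0.27460846  0.11916222 -0.33035562]
```

View pics/d.png

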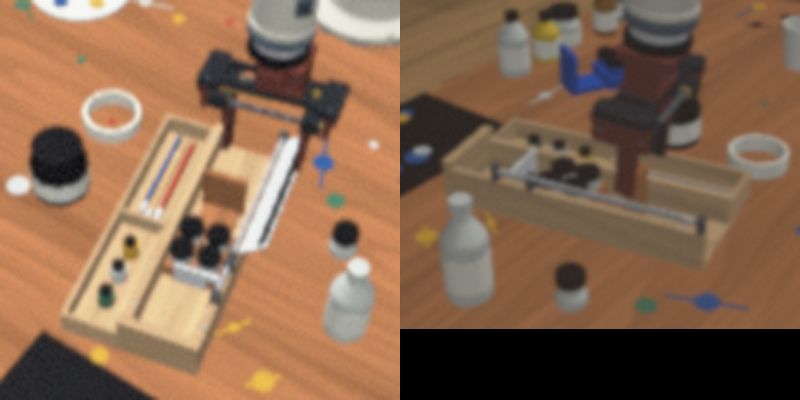

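View pics/dw.png

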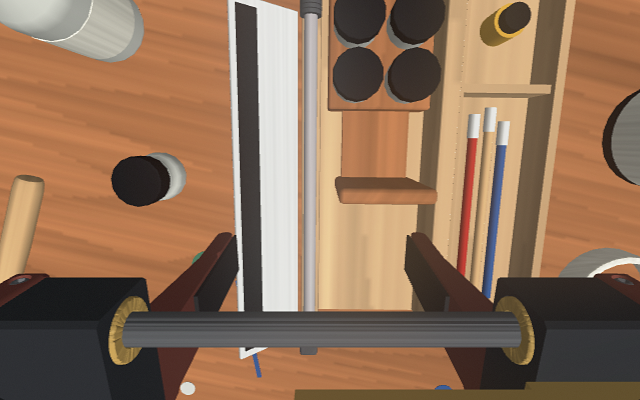

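The wrist view shows the left finger over the plate's outer edge at (238,235), the shaft at column ~310 and the board at (385,190), with the right finger in the lane behind it. I check the lateral fit with this close view.

```bash
python3 - <<'E'
from h import *
from station import r
c=r.snapshot('wrist');p=bay()
print(-c['R'].T@c['t'])
X=dict(shaft1=[-30,46,66],shaft2=[-100,46,66],edge1=[-135,85.8,95.4],edge2=[0,85.8,95.4],board=[-40,-30,76],board2=[-40,30,76],blkR=[17,-36.5,54],tipL=[-55,81.3,105],tipR=[-55,-6.3,105])
for k,v in X.items(): print(k,proj(c,B2W(p,v)).round(0))
# shaft line seen: (312,0),(309,345); plate edge seen (229,5),(242,357); refit y,yaw from lines; x from plate corner
def res(q):
    P=proj(c,B2W(q,[[60,46,66],[-130,46,66],[50,85.8,95.4],[-135,85.8,95.4]]))
    l=lambda P,a,b:P[0]-np.interp(P[1],[a[1],b[1]],[a[0],b[0]])
    xl=lambda P,a,b:P[0]-(a[0]+(P[1]-a[1])*(b[0]-a[0])/(b[1]-a[1]))
    return np.r_[xl(P[0],(312,0),(309,345)),xl(P[1],(312,0),(309,345)),xl(P[2],(229,5),(242,357)),xl(P[3],(229,5),(242,357)),P[3][1]-357]
o=least_squares(res,p,x_scale=[.01,.01,.01]);print(p,o.x,o.fun.round(1))
E
```

```text
[0.52789934 0.08234652 0.27574538]
shaft1 [[308. 178.]]
shaft2 [[309. 283.]]
edge1 [[240. 360.]]
edge2 [[230. 127.]]
board [[434. 196.]]
board2 [[334. 196.]]
blkR [[438. 102.]]
tipL [[238. 234.]]
tipR [[406. 234.]]
[0.54237766 0.04667945 0.22878054] [0.54353897 0.04489863 0.2178787 ] [-0.2  0.9  0.2 -0.8 -0. ]
```

```bash
python3 - <<'E'
from h import *
from station import r
import cv2
p=bay();np.save('bay.npy',(p+[.54353897,.04489863,.2178787])/2)
r.servo_line(*pose(-65,36,105),speed=.05)
for z in(85,65,44):
    r.servo_line(*pose(-65,36,z),speed=.06);s=r.sense();print(z,s['clock'],s['contact_force'].round(1),s['tcp_pos'].round(4),pose(-65,36,z)[0].round(4))
a=r.snapshot('scene')['frame'][130:270,255:395];b=r.snapshot('side')['frame'][140:280,230:400]
f=lambda i:cv2.resize(i,(400,int(400*i.shape[0]/i.shape[1])),interpolation=cv2.INTER_CUBIC)
A,B=f(a),f(b);h=max(len(A),len(B));pad=lambda i:np.pad(i,((0,h-len(i)),(0,0),(0,0)))
cv2.imwrite('pics/e.png',np.hstack([pad(A),pad(B)])[:,:,::-1])
E
```

```text
85 4.4583 [ 0.3 -0.6  0.9] [0.4529 0.0621 0.2653] [0.453  0.0623 0.266 ]
65 4.9417 [-0.9  1.4  1. ] [0.4529 0.0624 0.2456] [0.453  0.0623 0.246 ]
44 5.4417 [0.1 3.  1.8] [0.4529 0.0625 0.2247] [0.453  0.0623 0.225 ]
```

View pics/e.png

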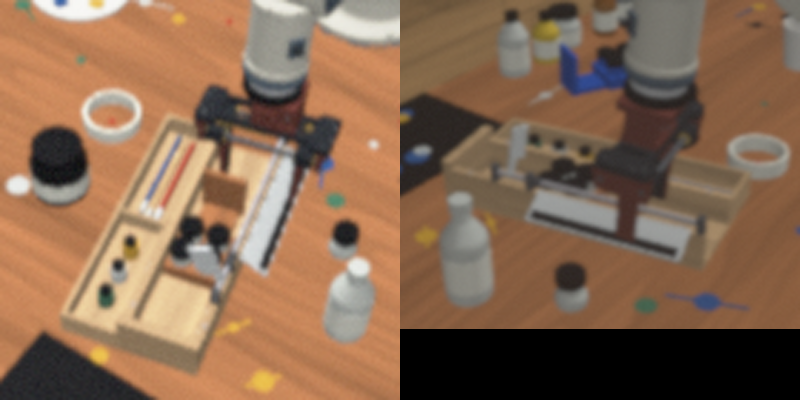

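The gate is held open (in the side half, the leaf stands up at (517,145) and the plate lies down with the finger on it). Now the push.

```bash
python3 - <<'E'
from h import *
from station import r
p=bay();ax=np.array([np.cos(p[2]),np.sin(p[2]),0])
x=-65
while x<58:
    x+=8 if x<38 else 1.5
    r.servo_line(*pose(x,36,44),speed=.04);s=r.sense();f=s['contact_force'];fx=f@ax
    print(x,round(s['clock'],2),f.round(1),round(fx,1),end=' | ')
    if abs(fx)>9: break
s=r.sense();print(s['tcp_pos'],pose(x,36,44)[0])
import cv2
cv2.imwrite('pics/f.png',r.snapshot('wrist')['frame'][:,:,::-1])
E
```

```text
-57 5.89 [0.1 1.5 2. ] 0.4 | -49 6.24 [-0.7  0.2  2.9] -0.7 | -41 6.59 [-1.7  1.   3.7] -1.5 | -33 6.94 [-0.2  0.4  1.9] -0.2 | -25 7.29 [-1.4  1.2  2.8] -1.1 | -17 7.64 [-0.8  1.4  2. ] -0.5 | -9 7.99 [-0.4 -0.3  2.1] -0.4 | -1 8.34 [-1.2  0.2  3. ] -1.1 | 7 8.69 [-0.9  0.5  2.4] -0.8 | 15 9.04 [-0.6  0.8  2. ] -0.4 | 23 9.39 [-1.5  0.5  1.8] -1.4 | 31 9.74 [-2.   0.6  2.5] -1.8 | 39 10.09 [-0.8  2.   1.8] -0.3 | 40.5 10.34 [-4.8 -0.6  3.5] -4.8 | 42.0 10.59 [-4.5 -0.8  3.3] -4.6 | 43.5 10.84 [-3.6 -0.1  3.7] -3.5 | 45.0 11.09 [-3.2  0.   2.4] -3.1 | 46.5 11.34 [-3.6  0.   3.4] -3.5 | 48.0 11.59 [-3.6  0.5  3.1] -3.4 | 49.5 11.84 [-3.7  0.3  2.6] -3.5 | 51.0 12.09 [-8.1 -0.4  7. ] -8.0 | 52.5 12.34 [-15.7  -2.2   9.9] -15.8 | [0.56640963 0.08802594 0.22506506] [0.56762957 0.08830915 0.22500298]
```

View pics/f.png

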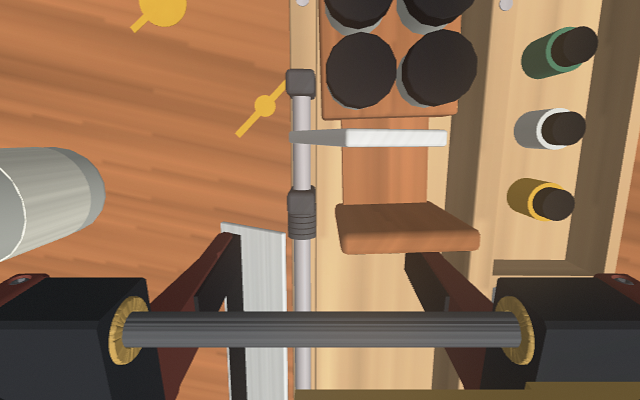

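The rack is against the stop (15.8 N at the expected x), and the leaf at (395,138) stands behind the jar block. The board and block edges look slightly tilted, so I check the rack's squareness.

```bash
python3 - <<'E'
from h import *
from station import r
import cv2
c=r.snapshot('wrist');cv2.imwrite('pics/g.png',cv2.resize(c['frame'][90:265,300:500,::-1],(800,700))[:600])
cv2.imwrite('pics/g.png',cv2.resize(c['frame'][95:260,290:490,::-1],(720,594),interpolation=cv2.INTER_CUBIC))
p=bay()
for k,v in dict(boardtopRearL=[62,30,76],boardtopRearR=[62,-30,76],frontL=[72,30,76],frontR=[72,-30,76],blkL=[122,36.5,54],blkR=[122,-36.5,54],shA=[75,46,66],shB=[20,46,66],wallR=[60,-40,46],wallR2=[140,-40,46]).items():
    u=proj(c,B2W(p,v))[0];print(k,u.round(0),((u-[290,95]+.5)*3.6-.5).round(0))
E
```

```text
boardtopRearL [336. 251.] [169. 561.]
boardtopRearR [478. 250.] [676. 561.]
frontL [337. 228.] [169. 479.]
frontR [480. 228.] [684. 479.]
blkL [321. 109.] [113.  52.]
blkR [481. 109.] [688.  51.]
shA [300. 215.] [ 37. 435.]
shB [301. 328.] [ 42. 839.]
wallR [470. 235.] [649. 504.]
wallR2 [483.  71.] [698. -86.]
```

View pics/g.png

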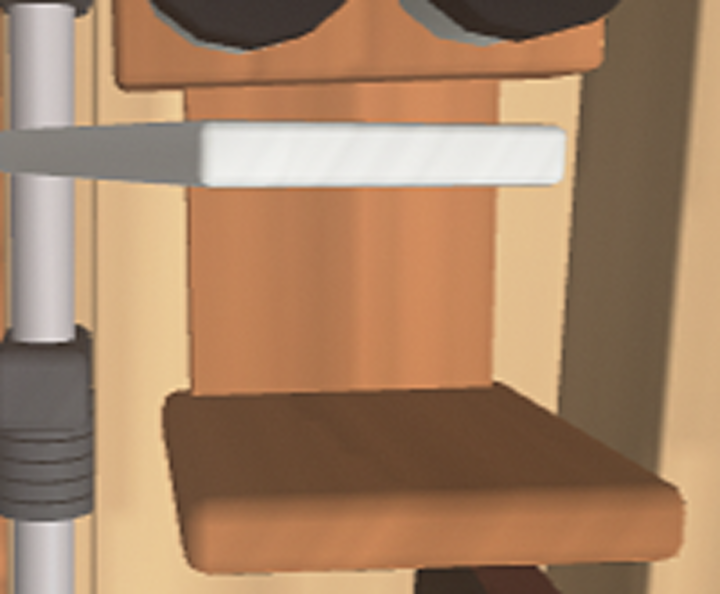

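The rack is yawed about 2° ccw relative to the leaf, so its left front is ~2 mm short. I slide the finger to the left while pushing to square it against the stop.

```bash
python3 - <<'E'
from h import *
from station import r
import cv2
p=bay();ax=np.array([np.cos(p[2]),np.sin(p[2]),0])
for x,y in[(51.5,36),(51.5,39),(52,42),(52.5,42),(53,42),(53.5,42)]:
    r.servo_line(*pose(x,y,43),speed=.02);s=r.sense();f=s['contact_force']
    print(x,y,round(s['clock'],2),f.round(1),round(f@ax,1))
    if f@ax<-22: break
c=r.snapshot('wrist')
cv2.imwrite('pics/i.png',cv2.resize(c['frame'][95:260,290:490,::-1],(720,594),interpolation=cv2.INTER_CUBIC))
E
```

```text
51.5 36 12.69 [-12.2  -1.3   9.4] -12.1
51.5 39 12.99 [-10.1  -2.    8.2] -10.3
52 42 13.29 [-9.9 -3.5  8.9] -10.4
52.5 42 13.54 [-11.9  -4.8   9.9] -12.6
53 42 13.79 [-14.3  -4.6  11.1] -14.9
53.5 42 14.04 [-16.5  -4.2  10.9] -17.0
```

View pics/i.png

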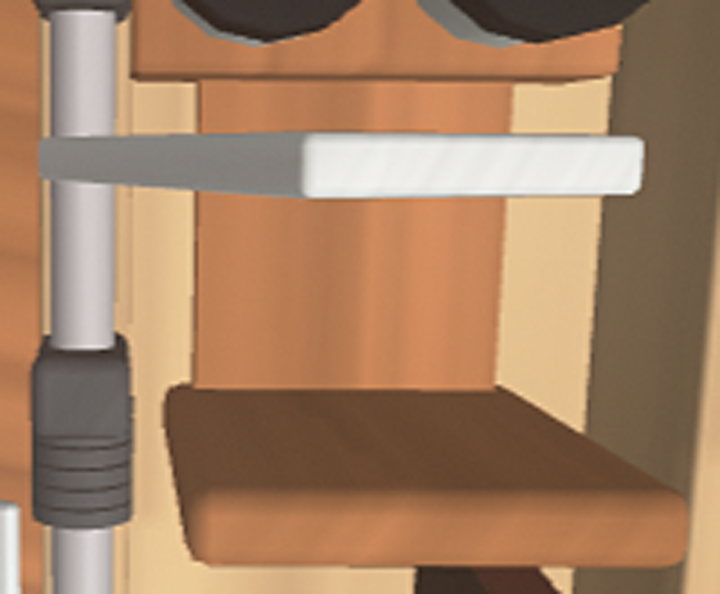

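The rack is now square (block edge level at row 77, board edge level at row 563). I back off, then rise so that the gate shuts, and check by comparing with the initial image.

```bash
python3 - <<'E'
from h import *
from station import r
r.servo_line(*pose(37,42,43),speed=.04);print(r.sense()['contact_force'].round(1))
r.servo_line(*pose(37,42,110),speed=.08);r.servo_line(*pose(37,42,230),speed=.15)
r.servo_line(*pose(-100,-20,260),speed=.2)
r.wait(.5);s=r.sense();print(s['clock'],s['contact_force'].round(1))
S=pickle.load(open('s.pkl','rb'));p=bay()
now={n:r.snapshot(n) for n in('scene','side')};pickle.dump(now,open('n.pkl','wb'))
def samp(im,c,X): 
    return [im[int(round(v)),int(round(u))].tolist() for u,v in proj(c,B2W(p,X))]
for n,X in [('scene',[[60,75,86.3],[0,75,86.3],[110,5,55],[110,-10,50],[-35,0,60],[67,0,60]]),('side',[[110,5,60],[110,0,50],[67,0,60],[-35,0,60]])]:
    print(n,samp(S[n]['frame'],S[n],X),'\n now',samp(now[n]['frame'],now[n],X))
w=r.snapshot('wrist')
print('wrist',samp(w['frame'],w,[[67,0,76],[67,25,76],[67,-25,76],[10,75,86.3],[50,75,86.3]]))
# plate/leaf regions: difference to start
d=lambda a,b:np.abs(a.astype(int)-b).sum(2)>60
D=d(S['scene']['frame'],now['scene']['frame']);import cv2
n,l,st,ce=cv2.connectedComponentsWithStats(D[150:330,100:640].astype(np.uint8))
print([(st[i]+[100,150,0,0,0]).tolist() for i in range(1,n) if st[i,4]>15])
print('leaf px',proj(S['scene'],B2W(p,[[110,26,35],[110,-16,35],[110,26,60]])).round(0).tolist(),'plate corner',proj(S['scene'],B2W(p,[[65,85.8,95.4],[-135,85.8,95.4]])).round(0).tolist())
E
```

```text
[-0.8  1.4  2.2]
18.0 [ 0.  -0.  -0.7]
scene [[195, 190, 186], [136, 139, 140], [156, 160, 160], [154, 157, 157], [119, 80, 52], [140, 103, 81]] 
 now [[197, 192, 188], [137, 138, 138], [159, 161, 162], [155, 156, 155], [234, 206, 156], [117, 78, 54]]
side [[189, 189, 187], [182, 184, 181], [63, 54, 49], [162, 113, 79]] 
 now [[194, 194, 193], [189, 190, 188], [156, 109, 77], [159, 134, 103]]
wrist [[177, 119, 80], [181, 122, 83], [176, 118, 79], [64, 56, 51], [65, 55, 51]]
[[304, 189, 38, 60, 1007]]
leaf px [[326.0, 231.0], [315.0, 228.0], [326.0, 227.0]] plate corner [[347.0, 217.0], [363.0, 177.0]]
```

```bash
python3 -c "
from station import r
print(r.hand_in())"
```

```text
the job is handed in; nothing more can be done
None
```

I pushed the rack fully home, squared it against the back stop and let the gate spring shut behind the jars. I handed in at about 18 s. Comparing images from before and after shows the leaf and plate back where they started and nothing else on the bench moved.

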